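# Set the stop pin and hold the printing block in the register corner

## Task

Get the printing bed ready for the next impression: first drop the red-capped stop pin end-down into the empty hole of the bed and let go of it. Then take the printing block by its handle, set it face down flat on the bed and press it firmly into the corner, long side flush against the red fence and short end against the pin on the side where the paper lies, and finish while still gripping it and pressing it against both stops. Leave the black-capped pin in its rack, and do not disturb the inkstone, the paperweight or the paste jar.

Things in the scene. Friction and masses are not known exactly. Their poses are not given: they have to be found in the camera images.
- bed: plywood printing bed, a fixed board 280 x 200 x 32 mm (its x, y, z) lying on the table; origin at the centre of its underside. On its top a sheet of paper, look only. Its red fence runs along its x near its +y edge.
- bed_hole0 (a point): centre of the mouth of the pin hole, in the bed's top face (32 mm above the table), at (70, 20, 32) mm in the bed's frame; axes as the bed's, z up. The hole is 13.5 mm wide and 28 mm deep, with a 1.5 mm chamfer.
- corner_top (a point): the corner that the block is pressed into, on the bed's top face at (64, 50, 32) mm in the bed's frame, axes as the bed's: the fence's face is its plane y = 0 (block on the -y side); the -x side of a centred pin touches its plane x = 0 (the pin can stand a little off centre; block on the -x side). The 90 x 60 mm block is home with its centre at about (-45, -30, 0) mm from here.
- fence: the red fence, a bar fixed on the bed: 240 mm long (bed x -130 to 110 mm), 20 mm wide (bed y 50 to 70 mm), rising 18 mm above the bed's top; its frame is that of the bed.
- rack: wooden pin rack, a fixed block 50 x 130 x 36 mm (its x, y, z), origin at the centre of its underside; two holes in its top, 13.5 mm wide and 28 mm deep, at y = -35 and +35 mm, each holding a pin upright. Either pin may be in either hole; rack and block may be on either side of the bed.
- red_pin: the stop pin: brass rod, 12 mm diameter, 78 mm long, about 60 g, red cap over its top 22 mm, chamfered foot; origin at the centre of its foot end, z along it to the capped end. At the start it stands in the rack, its upper 50 mm showing (foot 8 mm, top 86 mm above the table). In the bed's hole its upper 50 mm stand above the bed.
- black_pin: a like pin with a black cap, standing in the rack's other hole; to be left there.
- block: hand printing block: base 90 x 60 x 25 mm (its x, y, z; dark printing face below), and on it, centred, a wooden handle ridge 60 mm long (x), 22 mm wide (y), 35 mm high, from 25 to 60 mm above the origin, which is the centre of the underside. About 0.25 kg. It stands face down on the table; either end may face the pin. Pressed down on the bed it drags with friction (coefficient near 1), which can feel like a stop.
- inkstone: bystander: black inkstone 120 x 75 x 25 mm, origin at the centre of its underside.
- paperweight: bystander: brass bar 160 x 26 x 18 mm, origin at the centre of its underside.
- paste_jar: bystander: round blue ceramic jar of seal paste, 66 mm wide, 38 mm high, origin at the centre of its underside.
Mind the look-alikes: they are no part of the job. What is shaped like the block but green is not meant.

How it is judged:
On the way, in this order (a step that is already met when the one before it is completed fails the run):
1. the red-capped pin stands fully down in the bed's hole, let go (horizontal distance between red_pin and bed_hole0 below 0.005 m and z of red_pin in the frame of bed_hole0 below -0.022 m and angle between red_pin's own z axis and vertical below 0.15 rad and contact force between the fingers and red_pin below 0.1 N), for 0.2 s.
2. the block, gripped, is pressed flat into the corner against fence and pin (contact force between block and fence above 1 N and contact force between block and red_pin above 1 N and z of block in the frame of corner_top below 0.003 m and y of block in the frame of corner_top above -0.036 m and x of block in the frame of corner_top below -0.03 m and angle between the x axis of block and the x axis of bed, either way round below 0.05 rad and angle between block's own z axis and vertical below 0.04 rad and contact force between the fingers and block above 2 N), for 0.3 s.
At the end, for the whole second after the job is handed in: Pin in the bed's hole 22 mm deep or more, within 5 mm of its centre and 0.15 rad of upright, let go; block flat on the bed (3 mm, 0.04 rad), along the fence (0.05 rad, 6 mm), on the paper side of the pin, pressing over 1 N on the fence and over 1 N on the pin, the fingers gripping it with over 2 N (all of step 1 and all of step 2); the arm keeps its last pose, push and grip.
It fails at once if the inkstone is shifted by more than 15 mm (distance of inkstone from where it was at the start of the episode above 0.015 m).
It fails at once if the paperweight is shifted by more than 15 mm (distance of paperweight from where it was at the start of the episode above 0.015 m).
It fails at once if the paste jar is shifted by more than 15 mm (distance of paste_jar from where it was at the start of the episode above 0.015 m).
It fails at once if the black pin is shifted by more than 15 mm (distance of black_pin from where it was at the start of the episode above 0.015 m).
It also fails if it takes over 72 s, if anything falls off the work surface, if the arm or the gripper's body presses on something with over 40 N, if the wrist force passes 120 N, or if a joint passes its speed limit or range.

## Robot

A 7-joint arm with a two-finger parallel gripper is mounted at the origin on the work surface. World frame = base frame: x ahead of the robot, y to its left, z up, the work surface at z = 0. Lengths are in m, angles in rad, forces in N, time in s.
With the tool pointing down it reaches from about 0.425 to 0.875 m from the base axis. Payload 9.9 kg.
Tool frame: the origin (TCP) lies midway between the tips of the shut fingers; the grasp point (between the pads) lies 19 mm behind it; z points along the fingers, y is the line along which they close (so a half turn about z gives the same grasp; the last joint's range is limited). The gripper opens to 85 mm and grips with 20 to 120 N. Pads are 22 mm wide; open, the fingers measure 114 mm over their backs; the gripper's body (76 mm by 85 mm) begins 54 mm behind the grasp point. The pads swing forward as they close: fully open they stand 13 mm farther back than shut.
Start: joints at [1.052, 0.576, 0.025, 1.437, -0.015, 1.129, -0.057], TCP at [0.284, -0.612, 0.231] pointing down, gripper open.
Joint ranges: [-2.76, 2.76], [-0.34, 2.15], [-1.52, 1.57], [0.19, 2.46], [-1.09, 4.23], [0.17, 1.99], [-2.82, 2.82]. Speed limits (rad/s): [2.22, 2.22, 3.01, 3.01, 3.14, 3.14, 3.14].

## Interface

Orientations are given as [roll, pitch, yaw] about the fixed x, y, z axes, in that order (R = Rz(yaw) Ry(pitch) Rx(roll)).
In Python, from rig import bot, eyes gives the robot as it stands.
- The arm moves only by the tool arm_command, never from a script. Its argument "deltas" is one flat list of numbers, 6 for each row, row after row: the shift along the tool's x, y, z in mm, then the turn, a rotation vector about the tool's x, y, z in rad. In form: [x, y, z, rx, ry, rz, x, y, z, rx, ry, rz, ...]. A call has 1 to 5 rows; each row is the pose to reach, as a shift and turn from the pose commanded when the call began, along the tool's axes at that moment; what a row does not reach only later rows make up. A row lasts 1/8 s, in which the tool goes at most 62.5 mm and 10.7 degrees, less where a joint would pass 70% of its speed; a pose out of reach is approached as far as the arm can. A call with a gripper value outside its range is refused whole. "claw" is the opening, from -1 (shut) to 1 (fully open), set as the call begins (left out, the last holds). The fingers move at their own pace and stop on an object; "newtons" is the grip in N (left out, the last holds). Time passes only in rows, so rows that repeat a pose let the fingers close. It gives the time, the measured TCP pose, the force, the opening and the grip force at its end, in the units of the state.
- bot.sense(): the state, without advancing time (a new reading comes with each control period).
- eyes.camera(name): name is "scene" or "side" or "wrist"; returns a dict with "frame" (384x512x3 uint8, blue, green, red), "K" (3x3 intrinsics, pixels), "extrinsics" (4x4, takes a point from camera to world coordinates); the wrist camera has in their place "tool_from_camera" (4x4, takes a point from camera to tool coordinates, whose origin is the TCP and whose axes are the flange's). Camera axes: x right, y up, looking along -z (the intrinsics and any distortion apply to the point x, -y, -z); pixel columns grow to the right and rows downward; lengths in m; the calibration is good to about 2 mm. A picture is of the moment at which its call begins: read the wrist's pose just before it. There is no depth.
- bot.job_done(): hands the job in; it is judged then, once.
Trained networks look in a picture, given as the dict that the camera call returned (one of the last four; its "shot" number tells which), for a name from the list of things; names that differ only in an ending like _2 or _b are one class to them, and where a whole thing is asked for, a point or a joint stands for the part that bears it (a point fixed in the world has none). Each returns a list of dicts, best first, with "score" (0 to 1); they miss things now and then, are a little off and sometimes report something else, mostly with a low value. They report only what shows in the picture. A call takes as long as a camera call. They do not tell look-alikes from the thing itself.
- eyes.recognise(picture, query): "bbox" ([left, top, right, bottom] in pixels, round what is visible of it).
- eyes.mark_of(picture, query): "position" ([column, row] in pixels: a listed point, or the origin of a listed thing).
The state is a dict: "t": time; "q": joint angles; "dq": joint speeds; "effort": joint torques, N m; "tool_pos": TCP position; "tool_rot": TCP orientation; "wrist_force": force on the tool from outside, world axes, zero at the start; "torque": the same for the moment, N m; "finger_gap": finger opening in m; "gripper_force": force on a finger pad.
Only numpy, scipy, OpenCV 4.12 (cv2) and the standard library are available. Lean on these libraries where they do the work, as an engineer would, in place of code of your own. Each camera call takes 0.05 s, during which the arm holds its last target. There are 200 camera calls.

## Working session

There is one attempt and no reset: what is moved stays moved. The work goes in short steps, Python scripts to look and compute and a tool call to move; the robot and the scene stay as the last step left them, time stands still between calls to the robot, and variables do not carry over. Pictures are saved under pics/ and viewed, at most 10 in all, crops included, and the job is handed in when it is done.

Besides the shell and the picture viewer there is one more tool, called in YAML: its name, and indented under it one key for each argument. arm_command: Moves the arm, as the interface text tells. Its arguments: {"type":"object","properties":{"deltas":{"type":"array","items":{"type":"number"}},"claw":{"type":"number"},"newtons":{"type":"number"}},"required":["deltas"]}

```bash
mkdir -p pics; ls; cat > h.py <<'E'
import numpy as np, cv2
from scipy.spatial.transform import Rotation as R
from rig import bot, eyes
def pix2world(p,uv,z):
    E=np.array(p["extrinsics"]);K=np.array(p["K"])
    n=cv2.undistortPoints(np.array([[uv]],float),K,np.array(p.get("dist",np.zeros(5)),float))[0,0]
    d=E[:3,:3]@np.array([n[0],-n[1],-1]);o=E[:3,3]
    return o+d*(z-o[2])/d[2]
def pix(p,X):
    E=np.linalg.inv(np.array(p["extrinsics"]));c=E[:3,:3]@np.asarray(X)+E[:3,3]
    K=np.array(p["K"]);v=K@np.array([c[0],-c[1],-c[2]]);return v[:2]/v[2]
E
python3 - <<'E'
from h import *
print(bot.sense())
for n in["scene","side"]:
    p=eyes.camera(n);cv2.imwrite(f"pics/{n}0.png",p["frame"]);print(n,p.keys(),np.round(p["K"],1).tolist(),np.round(p["extrinsics"],3).tolist())
    Z=dict(bed=0,bed_hole0=.032,corner_top=.032,rack=0,red_pin=.008,black_pin=.008,block=0,inkstone=0,paperweight=0,paste_jar=0,fence=0)
    for k,z in Z.items():
        for m in eyes.mark_of(p,k)[:3]:
            print(k,'mark',np.round(m["position"],1),round(m["score"],2),np.round(pix2world(p,m["position"],z),4)[:2])
        for m in eyes.recognise(p,k)[:2]: print('   box',np.round(m["bbox"]),round(m["score"],2))
E
```

```text
pics
{'t': 0.0, 'q': array([ 1.05217448,  0.57655493,  0.02482695,  1.43789905, -0.01501807,
        1.12898163, -0.05647678]), 'dq': array([-0.00106991,  0.00147585,  0.00168795, -0.00107911, -0.00098477,
        0.00016634,  0.00120459]), 'effort': array([ 1.14094684e-03, -7.65760159e+01,  2.25028753e+00, -2.85975659e+01,
        1.52278366e-02,  1.25423062e-02, -5.49049548e-05]), 'tool_pos': array([ 0.28417614, -0.61177615,  0.23043007]), 'tool_rot': array([-3.13993488e+00,  6.16080757e-05,  4.34885976e-01]), 'wrist_force': array([0.26601267, 0.48659603, 0.50541087]), 'torque': array([ 0.04488363, -0.04895453, -0.00268179]), 'gripper_force': 0.0, 'finger_gap': 0.08528017581924377}
scene dict_keys(['frame', 'K', 'extrinsics', 'shot']) [[357.0, 0.0, 260.8], [0.0, 357.0, 189.2], [0.0, 0.0, 1.0]] [[-0.227, -0.743, 0.629, 1.119], [0.974, -0.174, 0.145, 0.126], [0.002, 0.646, 0.763, 0.717], [0.0, 0.0, 0.0, 1.0]]
bed mark [251.  208.6] 0.73 [ 0.5963 -0.0195]
   box [190. 152. 300. 267.] 0.67
bed_hole0 mark [246.9 222.4] 0.79 [ 0.6609 -0.0125]
   box [189. 153. 300. 263.] 0.59
corner_top 
[... 1326 characters left out ...]
3. 158.] 0.3
rack mark [213.1 324. ] 0.8 [ 0.4771 -0.342 ]
black_pin mark [215.  309.3] 0.54 [ 0.4819 -0.3121]
black_pin mark [251.  222.7] 0.44 [ 0.585  -0.0322]
   box [209. 280. 219. 302.] 0.67
   box [250. 146. 293. 157.] 0.26
block mark [219.8 176.7] 0.65 [0.5076 0.2236]
   box [204. 156. 237. 187.] 0.83
   box [189. 142. 217. 165.] 0.65
inkstone mark [327.5 320.2] 0.9 [ 0.7131 -0.355 ]
   box [296. 292. 360. 340.] 0.61
paperweight mark [270.  153.1] 0.54 [0.6941 0.3715]
   box [246. 146. 294. 156.] 0.63
paste_jar mark [286.7 171.4] 0.59 [0.7325 0.2399]
   box [199. 289. 230. 357.] 0.73
   box [279. 154. 299. 177.] 0.58
   box [205. 195. 289. 208.] 0.82
   box [197. 194. 308. 251.] 0.38
```

```bash
python3 - <<'E'
import cv2
a=cv2.imread("pics/scene0.png")[125:330,70:450]; cv2.imwrite("pics/c1.png",cv2.resize(a,None,fx=2.1,fy=2.1,interpolation=cv2.INTER_CUBIC))
a=cv2.imread("pics/side0.png")[135:365,170:370]; cv2.imwrite("pics/c2.png",cv2.resize(a,None,fx=2.6,fy=2.6,interpolation=cv2.INTER_CUBIC))
E
```

```text
(no output)
```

View pics/c1.png

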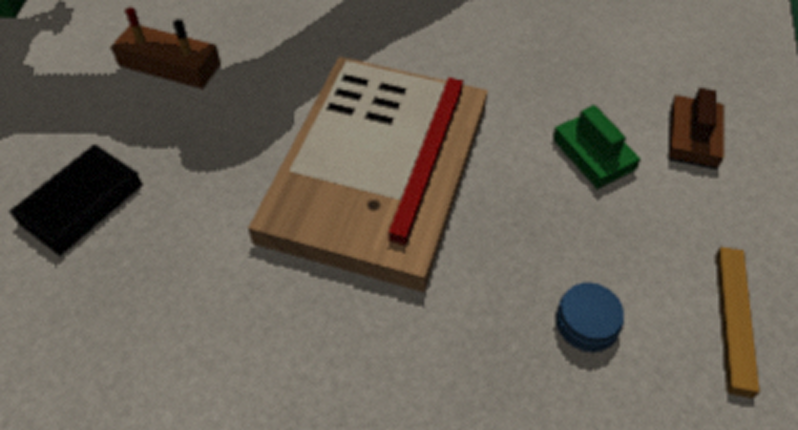

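View pics/c2.png

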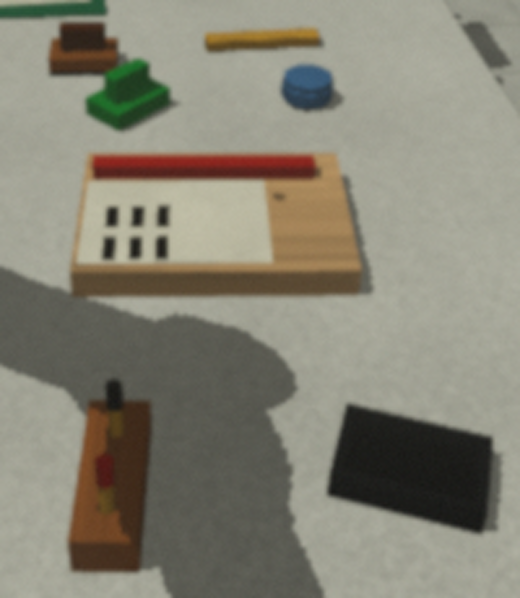

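Scene crop: the red-capped pin is at about (132,18), left end of the rack, and the black one at (180,28). The hole is at (373,204), the brown block at (700,130) with the green decoy beside it at (600,150). The side crop agrees: red cap at (105,468), hole at (279,196).

```bash
cat >> h.py <<'E'
def plan(xyz,yaw,s=None):
    s=s or bot.sense()
    Rc=R.from_euler('xyz',s["tool_rot"]);Rt=R.from_euler('xyz',[np.pi,0,yaw])
    d=Rc.inv().apply(np.array(xyz)-s["tool_pos"])*1000
    print("delta",np.round(d,1),np.round((Rc.inv()*Rt).as_rotvec(),4))
def wcam():
    s=bot.sense();p=eyes.camera("wrist");T=np.eye(4);T[:3,:3]=R.from_euler('xyz',s["tool_rot"]).as_matrix();T[:3,3]=s["tool_pos"]
    p["extrinsics"]=T@np.array(p["tool_from_camera"]);return p,s
def mask_red(f):
    h=cv2.cvtColor(f,cv2.COLOR_BGR2HSV);return (((h[...,0]<6)|(h[...,0]>174))&(h[...,1]>180)&(h[...,2]>60)).astype(np.uint8)
E
python3 - <<'E'
from h import *
p,s=wcam();print(np.round(p["tool_from_camera"],3).tolist(),np.round(p["K"],1).tolist())
for n in["scene","side"]:
    p=eyes.camera(n);nn,l,st,c=cv2.connectedComponentsWithStats(mask_red(p["frame"]))
    for i in range(1,nn):
        if st[i,4]>8:
            print(n,st[i],np.round(c[i],1),[np.round(pix2world(p,c[i],z)[:2],4) for z in(.075,.05)])
            if st[i,4]>300:
                cn=cv2.findContours((l==i).astype(np.uint8),0,2)[0][0]
                print(cv2.minAreaRect(cn),[np.round(pix2world(p,q,.05)[:2],4) for q in cv2.boxPoints(cv2.minAreaRect(cn))])
plan([.475,-.39,.26],np.pi/2)
plan([.475,-.39,.26],-np.pi/2)
E
```

```text
[[-0.001, 0.952, 0.305, 0.077], [1.0, 0.001, 0.0, -0.0], [0.0, 0.305, -0.952, -0.144], [0.0, 0.0, 0.0, 1.0]] [[276.3, 0.0, 251.9], [0.0, 276.3, 192.5], [0.0, 0.0, 1.0]]
scene [255 162  35  76 604] [272.4 200.9] [array([0.6184, 0.0381]), array([0.5989, 0.0347])]
((273.2082824707031, 199.7790069580078), (8.401870727539062, 79.28205871582031), 21.501436233520508) [array([0.702 , 0.0166]), array([0.4628, 0.0365]), array([0.4693, 0.0584]), array([0.7058, 0.0352])]
side [206 196  84   4 304] [247.  197.4] [array([ 0.576 , -0.0065]), array([0.5793, 0.0288])]
((247.5, 197.5), (3.0, 83.0), 90.0) [array([0.4654, 0.0446]), array([0.6979, 0.0259]), array([0.6953, 0.0115]), array([0.4654, 0.0301])]
delta [ 266.5 -121.2  -28.7] [ 0.    -0.    -1.136]
delta [ 266.5 -121.2  -28.7] [-0.     -0.      2.0056]
```

arm_command:
  deltas: [60,-25,-6,0,0,-0.18,120,-50,-12,0,0,-0.36,175,-75,-18,0,0,-0.54,225,-100,-24,0,0,-0.72,266,-121,-29,0,0,-0.9]

```text
t: 3.08
tool_pos: [0.4764, -0.388, 0.2609]
tool_rot: [3.141, -0.0, 1.343]
wrist_force: [0.7, -0.0, -0.2]
finger_gap: 0.085
gripper_force: 0.0
```

arm_command:
  deltas: [0,0,0,0,0,-0.18,0,0,0,0,0,-0.24,0,0,0,0,0,-0.24]

```text
t: 3.45
tool_pos: [0.4746, -0.3904, 0.2603]
tool_rot: [3.142, -0.0, 1.574]
wrist_force: [0.5, -0.3, 0.1]
finger_gap: 0.0857
gripper_force: 0.0
```

```bash
python3 - <<'E'
from h import *
p,s=wcam();cv2.imwrite("pics/w1.png",p["frame"]);print(s["tool_pos"],s["tool_rot"],s["q"])
for k,z in dict(rack=0,red_pin=.008,black_pin=.008).items():
    for m in eyes.mark_of(p,k)[:2]: print(k,np.round(m["position"]),round(m["score"],2),np.round(pix2world(p,m["position"],z)[:2],4))
    for m in eyes.recognise(p,k)[:2]: print('   box',np.round(m["bbox"]),round(m["score"],2))
nn,l,st,c=cv2.connectedComponentsWithStats(mask_red(p["frame"]))
for i in range(1,nn):
    if st[i,4]>30: print(st[i],np.round(c[i],1),[np.round(pix2world(p,c[i],z)[:2],4) for z in(.086,.075)])
E
```

```text
[ 0.47455503 -0.39044507  0.26031676] [ 3.14158015e+00 -2.28197148e-05  1.57418959e+00] [ 0.80194263  0.47066576 -0.29840035  1.55611566  0.1474327   1.13700988
  0.47543014]
rack [254. 124.] 0.93 [ 0.4764 -0.3398]
   box [232.  74. 280. 181.] 0.77
red_pin [252. 153.] 0.43 [ 0.4737 -0.3799]
   box [246. 154. 255. 171.] 0.53
black_pin [259. 104.] 0.46 [ 0.4831 -0.3125]
black_pin [422. 134.] 0.28 [ 0.7132 -0.3519]
   box [254.  97. 266. 108.] 0.52
```

View pics/w1.png

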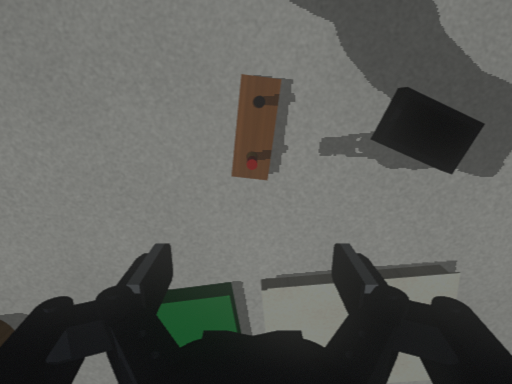

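The wrist view shows the rack around (256,127), red cap at (252,163), black pin at (259,101), and the inkstone at the right, well clear.

```bash
python3 - <<'E'
from h import *
P=[]
for k in range(3):
    p,s=wcam();f=p["frame"].astype(int);print(k) if 0 else 0
    m=(f[...,2]>1.8*f[...,1])&(f[...,2]>1.8*f[...,0]);m=m.astype(np.uint8)
    h=cv2.cvtColor(p["frame"],cv2.COLOR_BGR2HSV)
    roi=np.zeros_like(m);roi[60:190,220:290]=1
    cap=((h[...,0]<5)|(h[...,0]>172))&(h[...,1]>150)&(roi>0)
    ys,xs=np.nonzero(cap);print(len(xs),xs.min(),xs.max(),ys.min(),ys.max(),xs.mean(),ys.mean())
print("cap centroid",[np.round(pix2world(p,[xs.mean(),ys.mean()],z)[:2],4) for z in(.086,.08,.075)])
for q in[(242.5,75),(280,78),(267,179.5),(233,177)]: print(np.round(pix2world(p,q,.036)[:2],4))
print("pred pin foot/top", pix(p,[.4745,-.3745,.036]),pix(p,[.4745,-.3745,.086]))
sub=p["frame"][60:190,210:300];cv2.imwrite("pics/w2.png",cv2.resize(np.clip(sub*1.6,0,255).astype(np.uint8),None,fx=4.5,fy=4.5,interpolation=0))
E
```

```text
80 247 256 159 169 251.5625 164.0875
82 247 256 160 169 251.5 164.2439024390244
82 247 256 160 169 251.5609756097561 164.23170731707316
cap centroid [array([ 0.4732, -0.3795]), array([ 0.4732, -0.3808]), array([ 0.4732, -0.3818])]
[ 0.4618 -0.2785]
[ 0.508  -0.2818]
[ 0.4945 -0.4114]
[ 0.4477 -0.408 ]
pred pin foot/top [252.57672747 152.76442762] [252.65122735 159.98785338]
```

View pics/w2.png

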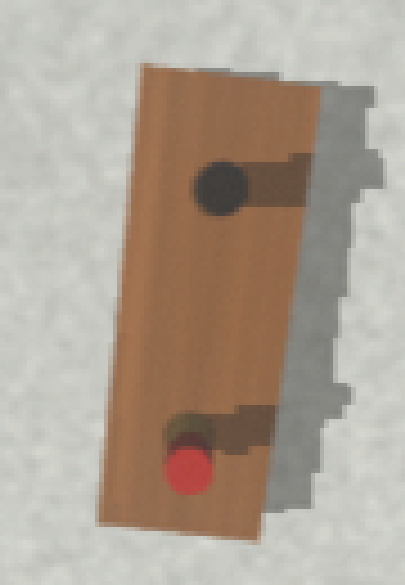

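arm_command:
  deltas: [10.4,-1.3,50,0,0,0.094,10.4,-1.3,105,0,0,0.094,10.4,-1.3,155,0,0,0.094,10.4,-1.3,195,0,0,0.094,10.4,-1.3,209,0,0,0.094]
  claw: 1

```text
t: 4.58
tool_pos: [0.4722, -0.3793, 0.0491]
tool_rot: [-3.139, -0.002, 1.481]
wrist_force: [0.6, -1.0, 0.8]
finger_gap: 0.0852
gripper_force: 0.0
```

arm_command:
  deltas: [0,0,0,0,0,0,0,0,0,0,0,0,0,0,0,0,0,0,0,0,0,0,0,0,0,0,0,0,0,0]
  claw: -1
  newtons: 40

```text
t: 5.2
tool_pos: [0.4737, -0.3804, 0.0522]
tool_rot: [3.14, 0.001, 1.481]
wrist_force: [-0.7, 0.0, 6.7]
finger_gap: 0.0112
gripper_force: 39.0
```

arm_command:
  deltas: [0,0,0,0,0,0,0,0,0,0,0,0,0,0,0,0,0,0]

```text
t: 5.58
tool_pos: [0.4737, -0.3804, 0.0522]
tool_rot: [3.14, 0.001, 1.481]
wrist_force: [-0.6, 0.8, 7.5]
finger_gap: 0.0107
gripper_force: 39.0
```

arm_command:
  deltas: [0,0,-25,0,0,0,0,0,-70,0,0,0,0,0,-120,0,0,0,40,20,-140,0,0,0,90,42,-160,0,0,0]

```text
t: 6.2
tool_pos: [0.5232, -0.2945, 0.2125]
tool_rot: [3.141, 0.001, 1.478]
wrist_force: [0.8, 0.5, -0.1]
finger_gap: 0.0103
gripper_force: 39.4
```

arm_command:
  deltas: [55,25,-10,0,0,0,110,50,-20,0,0,0,165,76,-30,0,0,0,215,100,-35,0,0,0,245,115,-40,0,0,0]

```text
t: 6.82
tool_pos: [0.6606, -0.0567, 0.2515]
tool_rot: [3.142, -0.001, 1.484]
wrist_force: [-0.1, 0.3, -1.2]
finger_gap: 0.011
gripper_force: 39.4
```

arm_command:
  deltas: [0,0,0,0,0,0,0,0,0,0,0,0]

```text
t: 7.08
tool_pos: [0.6593, -0.0614, 0.251]
tool_rot: [-3.141, 0.001, 1.48]
wrist_force: [-0.3, 0.2, -0.4]
finger_gap: 0.0105
gripper_force: 39.4
```

```bash
python3 - <<'E'
from h import *
p,s=wcam();cv2.imwrite("pics/w3.png",p["frame"]);print(s["tool_pos"],s["tool_rot"])
for k,z in dict(bed=0,bed_hole0=.032,corner_top=.032).items():
    for m in eyes.mark_of(p,k)[:2]: print(k,np.round(m["position"],1),round(m["score"],2),np.round(pix2world(p,m["position"],z)[:2],4))
E
```

```text
[ 0.65926576 -0.0613828   0.25103043] [-3.14087344e+00  9.53158641e-04  1.48031817e+00]
bed [198.1 141.3] 0.97 [ 0.5848 -0.0271]
bed [249.2 130. ] 0.39 [ 0.6583 -0.0181]
bed_hole0 [250.3 125.6] 0.8 [ 0.6608 -0.0099]
corner_top [243.5 100.4] 0.56 [0.6552 0.0213]
```

View pics/w3.png

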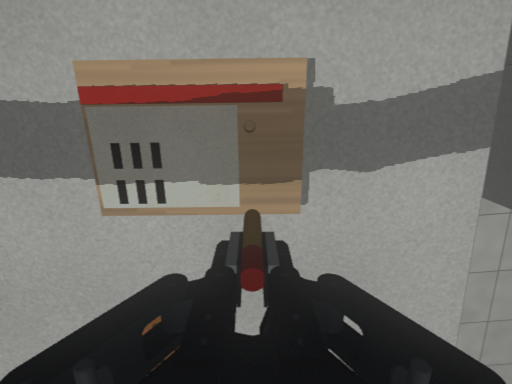

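The pin is held, its foot at about (252,214); the hole is at (249.5,126), the fence from (80,95) to (283,92).

```bash
python3 - <<'E'
from h import *
p,s=wcam();g=cv2.cvtColor(p["frame"],cv2.COLOR_BGR2GRAY)
print(g[117:136,240:261])
C=np.array([pix2world(p,q,.032)[:2] for q in[(75,61),(307.5,59),(300.5,208),(100.5,208)]]);print(np.round(C,4))
d=C[1]-C[0];e=C[2]-C[3];print(np.arctan2(d[1],d[0]),np.arctan2(e[1],e[0]),np.linalg.norm(d),np.linalg.norm(e),C.mean(0))
m=mask_red(p["frame"]);m[130:]=0
h=cv2.cvtColor(p["frame"],cv2.COLOR_BGR2HSV);m=((h[...,0]<5)|(h[...,0]>174))&(h[...,1]>190);m[150:]=0
xs=np.arange(90,270,5);bot_=[np.nonzero(m[:,x])[0] for x in xs];L=np.array([pix2world(p,(x,b.max()+.5),.032)[:2] for x,b in zip(xs,bot_) if len(b)>4])
print(len(L),"fence face line",np.polyfit(L[:,0],L[:,1],1))
U=np.array([pix2world(p,(x,b.min()-.5),.050)[:2] for x,b in zip(xs,bot_) if len(b)>4]);print("fence back top",np.polyfit(U[:,0],U[:,1],1))
print("foot px expected", pix(p,np.r_[s["tool_pos"][:2],s["tool_pos"][2]-.0442]))
f=p["frame"][205:222,240:266];print(cv2.cvtColor(f,cv2.COLOR_BGR2GRAY))
E
```

```text
[[83 83 83 82 81 82 82 83 83 82 82 83 82 82 82 82 82 82 83 82 82]
 [83 83 83 83 83 82 82 82 82 83 82 83 83 82 82 82 83 83 82 82 83]
 [82 82 82 83 83 83 82 82 82 82 81 83 82 84 84 83 83 83 83 82 83]
 [82 83 83 83 82 83 80 77 75 74 75 78 81 84 84 83 83 83 83 83 83]
 [82 84 84 83 81 78 78 79 82 82 80 77 75 79 82 83 83 83 83 83 83]
 [83 82 82 81 77 78 81 83 83 83 83 82 79 76 81 83 83 83 84 82 83]
 [83 82 83 79 78 80 82 82 82 82 82 82 81 75 74 81 82 83 82 84 83]
 [83 82 81 78 75 78 79 80 80 80 79 80 80 75 72 78 83 83 83 83 83]
 [83 83 81 75 76 80 79 80 79 79 79 79 79 75 72 78 83 83 83 83 83]
 [83 83 80 72 68 75 81 81 80 80 81 80 80 76 71 76 82 83 84 84 83]
 [84 84 81 73 68 76 81 82 82 82 82 83 80 71 68 77 83 84 84 84 83]
 [85 85 83 78 67 66 77 82 83 84 83 82 75 64 69 80 84 84 84 84 85]
 [84 85 84 81 71 60 62 71 79 81 75 69 62 62 74 81 83 84 84 84 84]
 [84 83 84 82 76 69 61 58 58 58 57 57 61 69 79 84 84 82 84 83 83]
 [83 82 83 83 81 77 71 65 62 60 62 67 73 79 83 83 83 84 82 83 83]
 [82 82 83 82 83 81 77 75 73 72 72 74 79 81 82 82 82 82 83 82 83]
 [82 82 84 84 83 82 82 82 82 82 81 81 83 82 82 81 82 81 81 81 81]
 [82 81 81 82 81 81 81 81 81 82 81 80 81 81 81 81 81 81 81 81 80]
 [82 81 81 81 81 81 81 81 81 81 80 81 81 81 81 80 81 81 81 80 81]]
[[ 0.4593  0.084 ]
 [ 0.7364  0.0603]
 [ 0.7206 -0.1293]
 [ 0.4408 -0.1032]]
-0.0852898405471303 -0.09272536902401424 0.2781195969043808 0.2809776864252484 [ 0.5892485  -0.02203578]Traceback (most recent call last):
  File "<stdin>", line 9, in <module>
IndexError: too many indices for array: array is 1-dimensional, but 2 were indexed
```

arm_command:
  deltas: [20,-2,45,0,0,0,40,-3,95,0,0,0,52,-4,130,0,0,0,52,-4,139,0,0,0,52,-4,139,0,0,0]

```text
t: 7.95
tool_pos: [0.6607, -0.0095, 0.1127]
tool_rot: [3.141, 0.001, 1.48]
wrist_force: [0.6, 0.3, -0.6]
finger_gap: 0.0111
gripper_force: 39.5
```

```bash
python3 - <<'E'
from h import *
p,s=wcam();cv2.imwrite("pics/w4.png",cv2.resize(p["frame"][90:250,180:330],None,fx=4,fy=4,interpolation=0));print(s["tool_pos"],s["tool_rot"],s["wrist_force"])
print("foot px expected", pix(p,np.r_[s["tool_pos"][:2],s["tool_pos"][2]-.0442]))
for k,z in dict(bed_hole0=.032,red_pin=s["tool_pos"][2]-.0442).items():
    for m in eyes.mark_of(p,k)[:2]: print(k,np.round(m["position"],1),round(m["score"],2),np.round(pix2world(p,m["position"],z)[:2],4))
E
```

```text
[ 0.66067856 -0.00950785  0.11271465] [3.14147517e+00 5.87778595e-04 1.47972261e+00] [ 0.56291675  0.34665317 -0.64088892]
foot px expected [253.05703943 215.54284558]
bed_hole0 [253.4 202.4] 0.88 [ 0.6608 -0.0125]
red_pin [251.  216.7] 0.65 [ 0.6591 -0.0103]
```

View pics/w4.png

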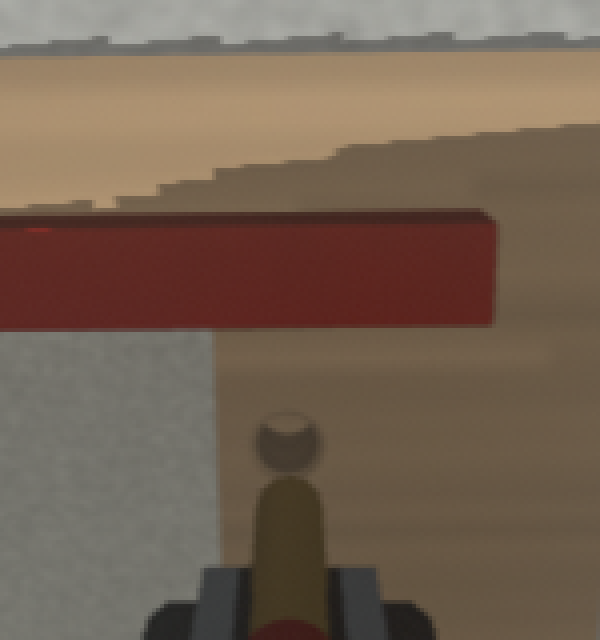

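The hole is at pixel about (252.2,200.7) and the pin foot's centre at about (252.5,216.5), nearly lined up.

```bash
python3 - <<'E'
from h import *
s=bot.sense();p,s=wcam()
z=s["tool_pos"][2]-.0442
f=pix2world(p,(252.5,216.5),z);h=pix2world(p,(252.2,200.7),.032)
print(f,h,h-f, pix(p,np.r_[f[:2],.032]))
d=R.from_euler('xyz',s["tool_rot"]).inv().apply(h-f);print(d)
E
```

```text
[ 0.6611688  -0.01007277  0.06990291] [ 0.66097358 -0.01116372  0.032     ] [-0.00019522 -0.00109095 -0.03790291] [252.30862938 199.49539145]
[-0.00110131 -0.00020222  0.03790257]
```

arm_command:
  deltas: [-1,0,15,0,0,0,-1,0,30,0,0,0,-1,0,37,0,0,0,-1,0,41,0,0,0,-1,0,45,0,0,0]

```text
t: 8.78
tool_pos: [0.6601, -0.0104, 0.0671]
tool_rot: [-3.141, 0.001, 1.48]
wrist_force: [-2.2, -3.8, 3.1]
finger_gap: 0.0109
gripper_force: 39.7
```

arm_command:
  deltas: [-0.8,-0.4,4,0,0,0,-0.8,-0.4,9,0,0,0,-0.8,-0.4,13,0,0,0,-0.8,-0.4,16,0,0,0,-0.8,-0.4,18,0,0,0]

```text
t: 9.4
tool_pos: [0.6599, -0.0106, 0.0491]
tool_rot: [3.142, 0.0, 1.48]
wrist_force: [-1.1, -5.3, 1.9]
finger_gap: 0.0105
gripper_force: 39.8
```

arm_command:
  deltas: [-0.5,0,0,0,0,0,-0.5,0,0,0,0,0,-0.5,0,0,0,0,0,-0.5,0,0,0,0,0,-0.5,0,0,0,0,0]
  claw: 1

```text
t: 10.02
tool_pos: [0.6599, -0.0105, 0.0493]
tool_rot: [3.141, -0.0, 1.481]
wrist_force: [1.1, -0.4, 0.2]
finger_gap: 0.0858
gripper_force: 0.0
```

arm_command:
  deltas: [0,0,-20,0,0,0,0,0,-70,0,0,0,0,0,-120,0,0,0,0,0,-170,0,0,0,0,0,-200,0,0,0]

```text
t: 10.65
tool_pos: [0.6605, -0.0105, 0.2524]
tool_rot: [3.138, -0.001, 1.481]
wrist_force: [-0.1, 0.1, -0.7]
finger_gap: 0.085
gripper_force: 0.0
```

```bash
python3 - <<'E'
from h import *
p,s=wcam();print(s["tool_pos"],s["tool_rot"],s["finger_gap"])
h=cv2.cvtColor(p["frame"],cv2.COLOR_BGR2HSV);m=(((h[...,0]<6)|(h[...,0]>172))&(h[...,1]>150)).astype(np.uint8)
nn,l,st,c=cv2.connectedComponentsWithStats(m)
for i in range(1,nn):
    if st[i,4]>30: print(st[i],c[i].round(1),pix2world(p,c[i],.08)[:2])
print("pin top px expected", pix(p,[.6599,-.0110,.082]),pix(p,[.6599,-.0110,.108]))
for n in["scene","side"]:
    p=eyes.camera(n);cv2.imwrite(f"pics/{n}1.png",p["frame"])
    for m in eyes.mark_of(p,"block")[:3]:print(n,m["position"],m["score"],pix2world(p,m["position"],0)[:2])
a=cv2.imread("pics/scene1.png")[155:215,375:425]; b=cv2.imread("pics/side1.png")[130:190,180:245]
c=cv2.imread("pics/scene1.png")[150:260,200:310]
f=lambda i:cv2.resize(i,(400,300 if i is not c else 300))
cv2.imwrite("pics/c3.png",np.hstack([cv2.resize(a,(250,300)),cv2.resize(b,(325,300)),cv2.resize(c,(220,300))]))
E
```

```text
[ 0.66045248 -0.0104613   0.25235875] [ 3.13837721e+00 -5.08435422e-04  1.48073932e+00] 0.08496972109625796
[190 129  93  16 868] [242.9 138.6] [0.65363193 0.031083  ]
[ 88 130  89   9 318] [124.5 132.5] [0.52216531 0.04998208]
[142 135  30  11  98] [156.9 142.3] [0.5562044  0.03586385]
[119 138  22   8  69] [129.8 142.9] [0.52541787 0.03797576]
[247 170   9  10  72] [251.  174.5] [ 0.65894558 -0.01130772]
pin top px expected [251.78814914 174.58749138] [251.84342085 180.44069289]
scene [352.1, 199.6] 0.74 [0.50903813 0.22614685]
scene [398.9, 187.9] 0.72 [0.44090013 0.34390171]
side [203.6, 156.3] 0.76 [0.45430905 0.36500668]
side [222.2, 177.8] 0.58 [0.51517675 0.2162202 ]
```

View pics/c3.png

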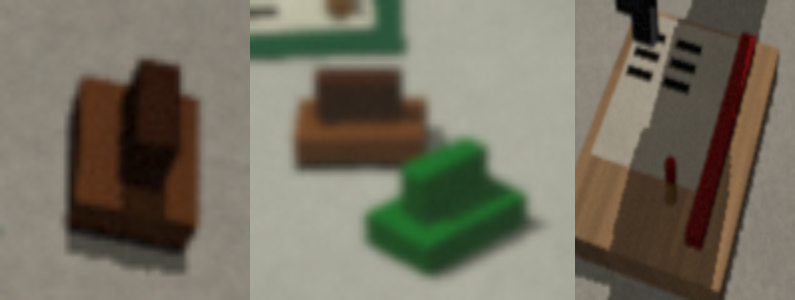

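arm_command:
  deltas: [37,-27,-4,0,0,-0.18,74,-54,-8,0,0,-0.36,111,-81,-12,0,0,-0.54,148,-108,-16,0,0,-0.72,185,-136,-18,0,0,-0.9]

```text
t: 11.52
tool_pos: [0.5397, 0.1868, 0.2661]
tool_rot: [-3.14, -0.001, 2.387]
wrist_force: [0.1, -0.5, 0.5]
finger_gap: 0.0849
gripper_force: 0.0
```

arm_command:
  deltas: [40,11,0,0,0,-0.18,80,22,0,0,0,-0.36,120,33,0,0,0,-0.54,160,44,0,0,0,-0.72,178,49,0,0,0,-0.76]

```text
t: 12.15
tool_pos: [0.444, 0.3457, 0.2662]
tool_rot: [-3.141, -0.002, -3.138]
wrist_force: [0.3, -0.8, -0.8]
finger_gap: 0.0855
gripper_force: 0.0
```

arm_command:
  deltas: [0,0,0,0,0,0,0,0,0,0,0,0]

```text
t: 12.4
tool_pos: [0.447, 0.3424, 0.2667]
tool_rot: [-3.14, -0.0, 3.137]
wrist_force: [0.5, -0.9, -0.3]
finger_gap: 0.0856
gripper_force: 0.0
```

```bash
python3 - <<'E'
from h import *
p,s=wcam();cv2.imwrite("pics/w5.png",p["frame"]);print(s["tool_pos"],s["tool_rot"],s["q"])
for m in eyes.mark_of(p,"block")[:3]:print(m["position"],m["score"],pix2world(p,m["position"],0)[:2])
for m in eyes.recognise(p,"block")[:3]:print(m)
E
```

```text
[0.44700269 0.34244809 0.2667316 ] [-3.14012961e+00 -1.43585916e-04  3.13665847e+00] [-0.21330476  0.46101061 -0.79434727  1.66617706  0.35340617  1.16543654
  0.46838488]
[257.6, 158.0] 0.94 [0.44509144 0.35037398]
[177.6, 193.7] 0.88 [0.50066228 0.22545047]
[276.6, 295.8] 0.46 [0.69149009 0.38405322]
{'bbox': [139.9, 162.9, 208.1, 230.5], 'score': 0.66}
{'bbox': [235.0, 129.0, 280.8, 195.7], 'score': 0.57}
```

View pics/w5.png

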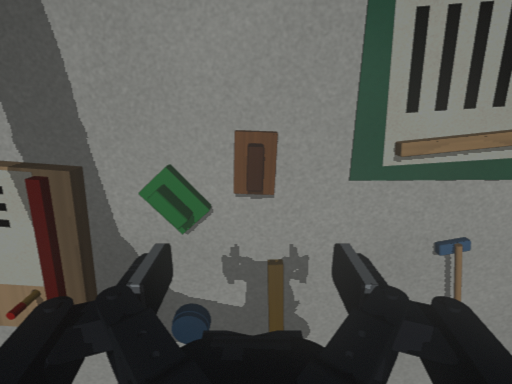

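The brown block is at (256,162), its handle ridge at (256,168), the paperweight to the south at (276,295), and the decoy at (175,200).

```bash
python3 - <<'E'
from h import *
p,s=wcam();f=p["frame"];h=cv2.cvtColor(f,cv2.COLOR_BGR2HSV)
m=((h[...,0]<20)&(h[...,1]>90)).astype(np.uint8);roi=np.zeros_like(m);roi[115:205,220:292]=1;m*=roi
cn=max(cv2.findContours(m,0,2)[0],key=cv2.contourArea);r=cv2.minAreaRect(cn);B=cv2.boxPoints(r);print(r,B)
W=np.array([pix2world(p,q,.025)[:2] for q in B]);print(W.round(4),W.mean(0),[np.linalg.norm(W[i]-W[i-1]) for i in range(4)])
v=h[...,2]
d=((v<np.percentile(v[m>0],40))&(m>0)).astype(np.uint8)
ys,xs=np.nonzero(d);print("dark",xs.min(),xs.max(),ys.min(),ys.max())
cn=max(cv2.findContours(d,0,2)[0],key=cv2.contourArea);r=cv2.minAreaRect(cn);B=cv2.boxPoints(r);print(r)
print(np.array([pix2world(p,q,.060)[:2] for q in B]).round(4))
g=cv2.cvtColor(f,cv2.COLOR_BGR2GRAY)
for y in(135,150,160,170,180,190): print(y,g[y,230:284])
E
```

```text
((254.4095916748047, 162.44110107421875), (41.49007034301758, 61.99453353881836), 2.12109637260437) [[232.53151 192.64932]
 [234.82603 130.69727]
 [276.28766 132.23288]
 [273.99316 194.18494]]
[[0.4914 0.3138]
 [0.4025 0.3193]
 [0.4048 0.376 ]
 [0.4941 0.3746]] [0.44821049 0.34589712] [np.float64(0.06087241962656529), np.float64(0.08911934712715082), np.float64(0.05679767126594015), np.float64(0.08927385247933162)]
dark 235 276 131 194
((264.93792724609375, 162.58799743652344), (18.726472854614258, 61.75673294067383), 4.23639440536499)
[[0.4804 0.3441]
 [0.4    0.3501]
 [0.4018 0.3734]
 [0.4825 0.3691]]
135 [129 128 126 115  90  74  76  76  76  75  75  74  73  72  72  74  76  75
  73  73  72  72  72  74  75  76  75  74  74  73  73  72  71  71  72  71
  71  72  71  72  71  69  68  70  71  69  70  90 118 130 131 128 127 126]
150 [128 131 131 110  83  75  74  74  74  73  74  74  72  72  74  75  69  58
  54  55  54  56  55  55  55  55  55  55  54  54  53  53  52  49  63  71
  70  71  72  72  71  70  69  72  71  71  94 116 125 126 127 129 129 129]
160 [130 132 130 105  78  74  74  73  72 
[... 154 characters left out ...]
127 126 126 127 127 124 125]
170 [132 133 131 103  75  72  73  73  72  73  73  73  72  71  70  72  60  51
  52  55  53  53  55  54  54  54  54  54  53  53  53  51  48  62  71  71
  71  72  72  70  70  70  71  71  73 110 126 125 123 124 127 128 126 125]
180 [125 126 127 104  76  72  74  73  71  73  74  74  73  71  70  67  56  52
  54  55  54  53  54  52  54  53  54  53  54  52  52  50  48  63  71  72
  72  72  71  69  69  71  72  73  82 109 123 125 126 125 122 123 127 129]
190 [133 132 116  87  73  72  73  72  72  73  74  73  74  71  72  71  62  52
  49  50  50  51  51  50  51  51  51  53  50  52  49  49  53  66  73  71
  72  71  70  71  71  72  72  79 112 130 130 129 130 131 131 128 125 125]
```

arm_command:
  deltas: [-1.2,3.6,50,0,0,0.037,-1.2,3.6,105,0,0,0.037,-1.2,3.6,160,0,0,0.037,-1.2,3.6,210,0,0,0.037,-1.2,3.6,235,0,0,0.037]

```text
t: 13.22
tool_pos: [0.4466, 0.3462, 0.0297]
tool_rot: [-3.139, -0.002, 3.103]
wrist_force: [0.1, 0.7, 0.9]
finger_gap: 0.0857
gripper_force: 0.0
```

arm_command:
  deltas: [0,0,0,0,0,0,0,0,0,0,0,0,0,0,0,0,0,0,0,0,0,0,0,0,0,0,0,0,0,0]
  claw: -1
  newtons: 100

```text
t: 13.85
tool_pos: [0.4478, 0.3481, 0.0339]
tool_rot: [3.141, 0.002, 3.103]
wrist_force: [-0.7, -1.8, 8.3]
finger_gap: 0.0202
gripper_force: 98.7
```

arm_command:
  deltas: [0,0,0,0,0,0,0,0,0,0,0,0]

```text
t: 14.1
tool_pos: [0.4478, 0.3481, 0.0338]
tool_rot: [3.141, 0.002, 3.103]
wrist_force: [0.7, -1.4, 8.6]
finger_gap: 0.0203
gripper_force: 98.7
```

arm_command:
  deltas: [0,0,-20,0,0,0,0,0,-60,0,0,0,0,0,-110,0,0,0,-22,-48,-130,0,0,0.02,-45,-96,-136,0,0,0.048]

```text
t: 14.72
tool_pos: [0.4892, 0.2497, 0.1705]
tool_rot: [3.14, 0.003, 3.056]
wrist_force: [1.1, -0.2, -3.8]
finger_gap: 0.0202
gripper_force: 98.4
```

arm_command:
  deltas: [-24,-51,0,0,0,0,-48,-102,0,0,0,0,-72,-153,0,0,0,0,-96,-204,0,0,0,0,-110,-250,0,0,0,0]

```text
t: 15.35
tool_pos: [0.5772, -0.011, 0.1687]
tool_rot: [-3.141, 0.001, 3.054]
wrist_force: [0.5, 0.6, -2.2]
finger_gap: 0.02
gripper_force: 98.3
```

arm_command:
  deltas: [0,0,0,0,0,0,0,0,0,0,0,0]

```text
t: 15.6
tool_pos: [0.5764, -0.0079, 0.1687]
tool_rot: [3.141, 0.0, 3.056]
wrist_force: [0.4, 0.5, -2.7]
finger_gap: 0.0208
gripper_force: 98.3
```

```bash
python3 - <<'E'
from h import *
p,s=wcam();cv2.imwrite("pics/w6.png",p["frame"]);print(s)
z=s["tool_pos"][2]-.0338
for m in eyes.mark_of(p,"block")[:3]:print(m["position"],m["score"],pix2world(p,m["position"],z)[:2])
for m in eyes.mark_of(p,"red_pin")[:3]:print(m["position"],m["score"],pix2world(p,m["position"],.004)[:2])
plan([.6005,-.0137,.16],np.pi-.087,s)
E
```

```text
{'t': 15.6, 'q': array([ 0.40102454,  0.57113019, -0.73119582,  1.77030623,  0.45083815,
        0.97444565,  0.97415203]), 'dq': array([-0.02591039, -0.00317352, -0.01315233,  0.00537024,  0.00083339,
       -0.00273093,  0.00120858]), 'effort': array([ 2.35347010e+00, -6.60478520e+01, -8.83718133e+00, -2.44270635e+01,
        2.32788529e-01,  1.15888068e-01,  5.05355943e-02]), 'tool_pos': array([ 0.57635972, -0.00794909,  0.16868765]), 'tool_rot': array([3.14096714e+00, 2.71747609e-04, 3.05570847e+00]), 'wrist_force': array([ 0.35481605,  0.51015011, -2.72381053]), 'torque': array([ 0.01568577,  0.04963155, -0.02242636]), 'gripper_force': 98.34547877311707, 'finger_gap': 0.020795659684139774}
[466.3, 89.4] 0.67 [0.50067873 0.12804973]
[253.3, 222.5] 0.59 [ 0.57638587 -0.00719218]
delta [-24.5  -3.7   8.7] [0.0006 0.0003 0.0011]
```

View pics/w6.png

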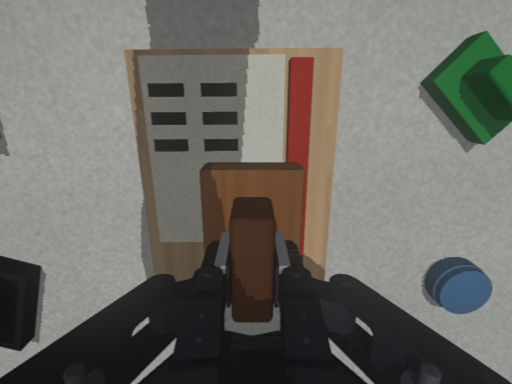

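The block hangs level and square in the grip, edges at columns 202–304 (near end at row 164). The fence is to its right at column 300, so there is room for the final corner approach.

arm_command:
  deltas: [-24.5,-3.7,20,0,0,0,-24.5,-3.7,50,0,0,0,-24.5,-3.7,80,0,0,0,-24.5,-3.7,97,0,0,0,-24.5,-3.7,100,0,0,0]

```text
t: 16.38
tool_pos: [0.6002, -0.0135, 0.0677]
tool_rot: [-3.142, -0.001, 3.057]
wrist_force: [0.0, -0.3, -2.3]
finger_gap: 0.0204
gripper_force: 98.4
```

arm_command:
  deltas: [0,0,2,0,0,0,0,0,2,0,0,0]

```text
t: 16.62
tool_pos: [0.6012, -0.0141, 0.0672]
tool_rot: [3.141, 0.001, 3.056]
wrist_force: [0.3, 1.1, -2.7]
finger_gap: 0.0203
gripper_force: 98.4
```

arm_command:
  deltas: [0,3,0,0,0,0,0,6,0,0,0,0,0,8,0,0,0,0,0,9,0,0,0,0,0,9,0,0,0,0]

```text
t: 17.25
tool_pos: [0.6015, -0.0061, 0.0663]
tool_rot: [-3.14, 0.0, 3.055]
wrist_force: [-0.7, -4.5, -0.1]
finger_gap: 0.0204
gripper_force: 98.7
```

arm_command:
  deltas: [-3,0,0,0,0,0,-6,0,0,0,0,0,-8,0,0,0,0,0,-9,0,0,0,0,0,-9,0,0,0,0,0]

```text
t: 17.88
tool_pos: [0.6088, -0.0066, 0.0661]
tool_rot: [-3.14, -0.003, 3.056]
wrist_force: [-7.0, -3.8, 4.4]
finger_gap: 0.0204
gripper_force: 99.6
```

arm_command:
  deltas: [-1,1,0,0,0,0,-2,2,0,0,0,0,-3,3,0,0,0,0,-3,3,0,0,0,0,-3,3,0,0,0,0]

```text
t: 18.5
tool_pos: [0.6094, -0.0065, 0.0662]
tool_rot: [-3.135, -0.008, 3.055]
wrist_force: [-17.9, -10.3, 17.9]
finger_gap: 0.0205
gripper_force: 101.4
```

arm_command:
  deltas: [0,0,0.5,0,0,0,0,0,0.5,0,0,0,0,0,0.5,0,0,0]

```text
t: 18.88
tool_pos: [0.6094, -0.0065, 0.0662]
tool_rot: [-3.135, -0.007, 3.055]
wrist_force: [-20.4, -11.1, 22.8]
finger_gap: 0.0203
gripper_force: 102.1
```

```bash
python3 - <<'E'
from h import *
for n in["scene","side"]:
    p=eyes.camera(n);cv2.imwrite(f"pics/{n}2.png",p["frame"])
a=cv2.imread("pics/scene2.png")[140:270,190:310]; b=cv2.imread("pics/side2.png")[150:260,190:320]
cv2.imwrite("pics/c4.png",np.hstack([cv2.resize(a,(360,390)),cv2.resize(b,(430,390))]))
s=bot.sense();print(s["tool_pos"],s["tool_rot"],s["wrist_force"],s["torque"])
E
```

```text
[ 0.60937013 -0.00647834  0.06619148] [-3.13493589 -0.00721835  3.05489571] [-20.66370843 -11.59255783  22.77449488] [-2.4626341   3.98837642  0.5140504 ]
```

View pics/c4.png

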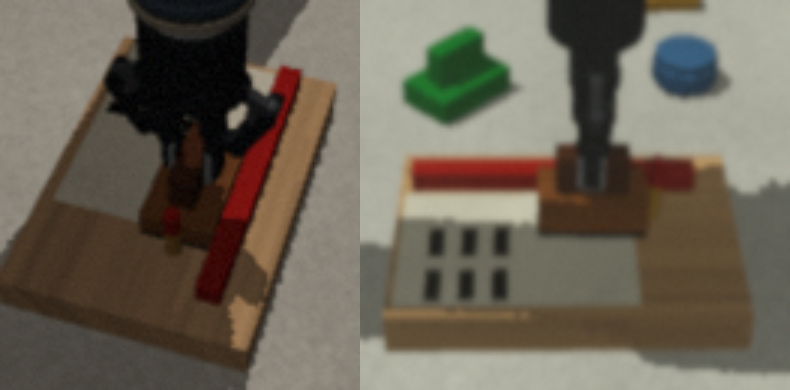

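The block sits in the corner, pin at its right end. The down force could hide friction as a stop, so I'll unload z and keep the side push.

arm_command:
  deltas: [0,0,-0.7,0,0,0,0,0,-1.5,0,0,0,0,0,-1.5,0,0,0,-0.5,0.5,-1.5,0,0,0,-0.5,0.5,-1.5,0,0,0]

```text
t: 19.6
tool_pos: [0.6097, -0.0065, 0.0665]
tool_rot: [-3.135, -0.008, 3.055]
wrist_force: [-15.3, -12.1, 9.9]
finger_gap: 0.0202
gripper_force: 100.4
```

arm_command:
  deltas: [0,0.5,-0.5,0,0,0,0,1,-0.8,0,0,0,0,1,-0.8,0,0,0,0,1,-0.8,0,0,0]

```text
t: 20.1
tool_pos: [0.6096, -0.0063, 0.0666]
tool_rot: [-3.134, -0.009, 3.054]
wrist_force: [-13.8, -12.4, 3.7]
finger_gap: 0.0203
gripper_force: 99.1
```

arm_command:
  deltas: [0,0,0.3,0,0,0,0,0,0.3,0,0,0,0,0,0.3,0,0,0,0,0,0.3,0,0,0,0,0,0.3,0,0,0]

```text
t: 20.72
tool_pos: [0.6096, -0.0064, 0.0665]
tool_rot: [-3.134, -0.009, 3.054]
wrist_force: [-14.4, -12.8, 6.0]
finger_gap: 0.0203
gripper_force: 100.2
```

```bash
python3 - <<'E'
from h import *
s=bot.sense();print(s["tool_pos"],s["tool_rot"],s["wrist_force"],s["gripper_force"])
print(bot.job_done())
E
```

```text
[ 0.60961698 -0.00635135  0.06653263] [-3.13379121 -0.00881725  3.05432839] [-14.36145998 -12.84762726   5.99947544] 100.1750135421753
the job is handed in; nothing more can be done
None
```

I handed the job in at about 21 s. The red pin is seated in the bed's hole and let go, and the block, still gripped at about 100 N, is pressed into the corner at roughly 13 N each way against fence and pin. The hand-in gave no verdict.

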